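Clear the carrot end out of the fence guide's T-slot

TASK

A carrot end is stuck under the lips of the T-slot in one of the two slicer fence guides. Push that guide's red-handled scraper along the slot, away from you, until the carrot end drops out of the open end into the white catch tub; do not touch the carrot end with the gripper. Leave the scraper standing in its slot, let go of it, and leave the other guide's scraper where it is.

Things in the scene. Friction and masses are not known exactly. Their poses are not given: they have to be found in the camera images.
- guide: Fixed rail with the carrot end, 230 (x) x 64 x 54 mm high, blue below, aluminium top; its clean twin is 240-390 mm aside. Origin: centre of underside, on the table, z up. T-slot along x: mouth 20 wide, chamber 36 wide from z 30 (floor) to 48 under 6 mm lips. Closed at -x (inner wall x=-105), open at x=115 over the joined white tub: x 115 to 195, 90 wide, 22 high.
- scraper: Loose 150 g scraper captive in that slot, between closed end and carrot end. Origin: centre of foot's underside, on slot floor; x towards open end, z up. Foot 30 (x) x 32 x 15 mm, neck 14 mm; red grip block 26 (x) x 22 mm, z 32 to 78 mm. Front face pushes, 15 mm ahead of origin. Play 2 mm sideways, 3 mm up. Origin at guide x=105 to 110 clears the carrot; from x=130 the foot drops out.
- scrap: The carrot end: orange disc 28 mm across, 13 mm high, with a green stalk stub 14 mm across on top (18 mm high in all), about 25 g, loose, too wide to lift out through the slot mouth. Origin: centre of its underside, z up. Starts upright on the slot floor ahead of the scraper; slides when pushed.
- spare_scraper: The identical red-handled scraper in the slot of the other, clean guide (same sizes and origin). To be left alone.

How it is judged:
By the outcome, as a careful person would: the job done as asked, in the order asked, and still so for the second after the job is handed in, with the robot touching nothing.
It also fails if it takes over 32 s, if anything falls off the work surface, if the arm or the gripper's body presses on something with over 40 N, if the wrist force passes 120 N, or if a joint passes its speed limit or range.

ROBOT

A 6-joint arm with a two-finger parallel gripper is mounted at the origin on the work surface. World frame = base frame: x ahead of the robot, y to its left, z up, the work surface at z = 0. Lengths are in mm, angles in rad, forces in N, time in s.
With the tool pointing down it reaches from about 350 to 975 mm from the base axis. Payload 7.1 kg.
Tool frame: the origin (TCP) lies on the mounting face of the last link; the fingertips stand 182 mm ahead of it and the grasp point (between the pads) lies 163 mm ahead of it (ctrl.tcp_to_tips is the distance from the TCP to the fingertips, in mm); z points along the fingers, y is the direction in which the jaws open and shut (so a half turn about z gives the same grasp; the last joint's range is limited). The gripper opens to 88 mm and grips with 3 to 60 N. Pads are 20 mm wide; open, the fingers measure 115 mm over their backs; the gripper's body (75 mm by 178 mm) begins 61 mm behind the grasp point.
Start: joints at [1.158, 0.423, 1.63, -0, 1.089, -0.019], TCP at [239.781, 577.158, 404.675] pointing down, gripper open.
Joint ranges: [-3, 3], [-0.9, 2.11], [0.09, 2.58], [-1.31, 4.45], [0.11, 2.69], [-2.54, 2.54]. Speed limits (rad/s): [2.39, 2.39, 3.01, 3.14, 3.14, 3.14].

INTERFACE

Orientations are given as a rotation vector (axis times angle).
In Python, from workcell import ctrl gives the robot as it stands. The module is installed in compiled form; this text tells all that it offers.
- The arm moves only by the tool send_rows, never from a script. Its argument "commands" is a list of rows, each an object with "translation": the shift along the world's x, y, z normalised to -1 to 1, where 1 is 0.1 m, a list of three; "twist": the turn, a rotation vector about the world's x, y, z normalised to -1 to 1, where 1 is 0.5 rad, a list of three. A call has exactly 10 rows; each row is the pose to reach, as a shift and turn from the pose commanded when the call began; what a row does not reach only later rows make up. A row lasts 1/10 s, in which the tool goes at most 50 mm and 8.59 degrees, less where a joint would pass 70% of its speed; a pose out of reach is approached as far as the arm can. A call with a number of a shift or a turn outside -1 to 1 is refused whole. A call with a gripper value outside its range is refused whole. "grip" is the closure, from -1 (fully open) to 1 (shut), set as the call begins (left out, the last holds). The fingers move at their own pace and stop on an object; the grip force is fixed at half the most. Time passes only in rows, so rows that repeat a pose let the fingers close, or fill a call up. It gives the time, the measured TCP pose, the force and the opening at its end, in the units of the state.
- ctrl.get_obs(): the state, without advancing time (a new reading comes with each control period).
- ctrl.get_image(name): name is "scene" or "top" or "wrist"; returns a dict with "img" (400x640x3 uint8, red, green, blue), "intrinsics" (3x3 intrinsics, pixels), "dist" ([k1, k2, p1, p2, k3] as OpenCV has them; the pictures are not rectified), "cam_to_world" (4x4, takes a point from camera to world coordinates). Camera axes: x right, y down, z forward; pixel columns grow to the right and rows downward; lengths in mm; the calibration is good to about 2 mm. A picture is of the moment at which its call begins. There is no depth.
- ctrl.close_job(): hands the job in, once; it reports no verdict.
The state is a dict: "t": time; "qpos": joint angles; "qvel": joint speeds; "joint_torque": joint torques, N m; "ee_pos": TCP position; "orientation": TCP orientation; "ft_force": force on the tool from outside, world axes, zero at the start; "moment": the same for the moment, N m; "width": finger opening in mm.
Only numpy, scipy, OpenCV 4.12 (cv2) and the standard library are available. Lean on these libraries where they do the work, as an engineer would, in place of code of your own. Each camera call takes 0.05 s, during which the arm holds its last target. There are 200 camera calls.

## Working session

There is one attempt and no reset: what is moved stays moved. The work goes in short steps, Python scripts to look and compute and a tool call to move; the robot and the scene stay as the last step left them, time stands still between calls to the robot, and variables do not carry over. Pictures are saved under pics/ and viewed, about 8 in all and at most 12, crops included, and the job is handed in when it is done.

Besides the shell and the picture viewer there is one more tool, called after "Emit:" by a JSON object that holds its "name" and its "arguments". send_rows: Moves the arm, as the interface text tells. Its arguments: {"type":"object","properties":{"commands":{"type":"array","items":{"type":"object","properties":{"translation":{"type":"array","items":{"type":"number"}},"twist":{"type":"array","items":{"type":"number"}}}}},"grip":{"type":"number"}},"required":["commands"]}

```bash
mkdir -p pics; cat > h.py <<'E'
import numpy as np, cv2, pickle
from workcell import ctrl
def snap(name,fn):
    d=ctrl.get_image(name); pickle.dump(d,open(f'pics/{fn}.pkl','wb'))
    cv2.imwrite(f'pics/{fn}.png',d['img'][:,:,::-1]); return d
def load(fn): return pickle.load(open(f'pics/{fn}.pkl','rb'))
def ray(d,u,v):
    p=cv2.undistortPoints(np.array([[[u,v]]],float),np.array(d['intrinsics'],float),np.array(d['dist'],float))[0,0]
    T=np.array(d['cam_to_world']); return T[:3,3],T[:3,:3]@np.array([p[0],p[1],1])
def atz(d,u,v,z):
    o,r=ray(d,u,v); return o+r*(z-o[2])/r[2]
def proj(d,P):
    T=np.linalg.inv(np.array(d['cam_to_world'])); P=np.atleast_2d(np.array(P,float))
    return cv2.projectPoints(P@T[:3,:3].T+T[:3,3],np.zeros(3),np.zeros(3),np.array(d['intrinsics'],float),np.array(d['dist'],float))[0][:,0]
E
python3 - <<'E'
from h import *
for n in ('top','scene'):
    d=snap(n,n+'0'); print(n,np.round(d['cam_to_world'],3).tolist(),d['intrinsics'])
o=ctrl.get_obs(); print(o)
a,b=[cv2.imread(f'pics/{n}0.png') for n in('top','scene')]
E
```

```text
top [[-0.031, -0.989, 0.141, 455.993], [-0.999, 0.029, -0.014, -14.564], [0.009, -0.142, -0.99, 683.293], [0.0, 0.0, 0.0, 1.0]] [[370.91552417   0.         317.39342038]
 [  0.         370.91552417 201.62028957]
 [  0.           0.           1.        ]]
scene [[-0.868, 0.363, -0.339, 789.92], [0.497, 0.641, -0.585, 382.72], [0.006, -0.676, -0.737, 528.615], [0.0, 0.0, 0.0, 1.0]] [[440.8964823    0.         310.75315596]
 [  0.         440.8964823  202.07460816]
 [  0.           0.           1.        ]]
{'t': 0.1, 'qpos': array([ 1.15797764e+00,  4.23766774e-01,  1.63056431e+00, -4.12550959e-05,
        1.08860388e+00, -1.90170740e-02]), 'qvel': array([ 0.00174895, -0.00191457, -0.001248  ,  0.00028205, -0.00067748,
        0.00149587]), 'joint_torque': array([-3.23135791e-04, -5.45619392e+01, -2.74323606e+01,  6.44279947e-02,
        1.87827501e-02,  3.44116458e-06]), 'ee_pos': array([239.71011773, 576.95019221, 403.99715276]), 'orientation': array([-6.14513890e-01, -3.08064768e+00,  2.07168032e-03]), 'ft_force': array([-0.75575121,  0.40884946,  0.20581751]), 'moment': array([ 0.07751553, -0.01480411, -0.010394  ]), 'width': 87.83930232761831}
```

View pics/top0.png

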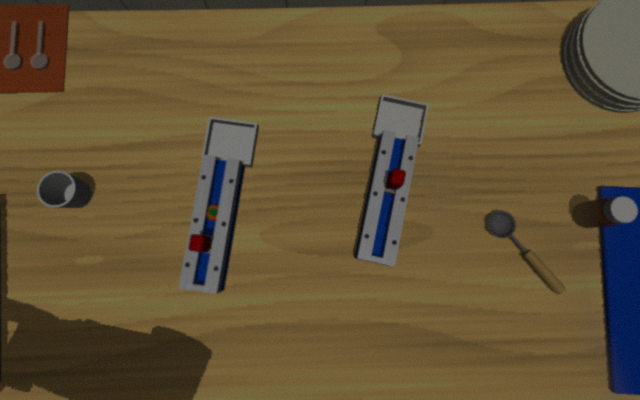

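View pics/scene0.png

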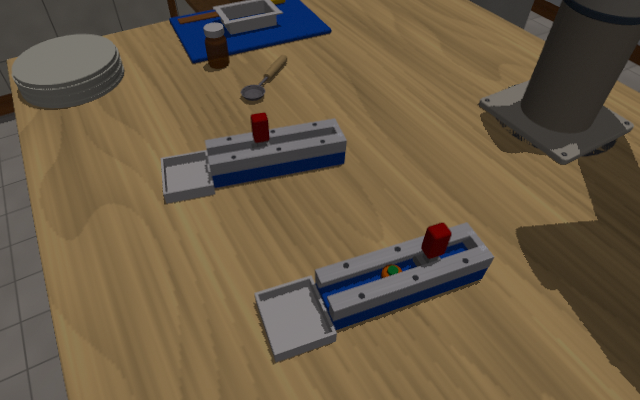

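The carrot guide is the left one in top: scraper ~(200,242), carrot ~(212,212), tub ~(231,142). The clean twin is the one at ~(395,180). I'll enlarge both views of the carrot guide.

```bash
python3 - <<'E'
from h import *
a=cv2.imread('pics/top0.png')[110:300,170:270]; b=cv2.imread('pics/scene0.png')[210:365,245:500]
a=cv2.resize(a,None,fx=3.1,fy=3.1,interpolation=3); 
cv2.imwrite('pics/ca.png',cv2.convertScaleAbs(a,alpha=1.6))
cv2.imwrite('pics/cb.png',cv2.convertScaleAbs(cv2.resize(b,None,fx=3.1,fy=3.1,interpolation=3),alpha=1.6))
E
```

```text
(no output)
```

View pics/ca.png

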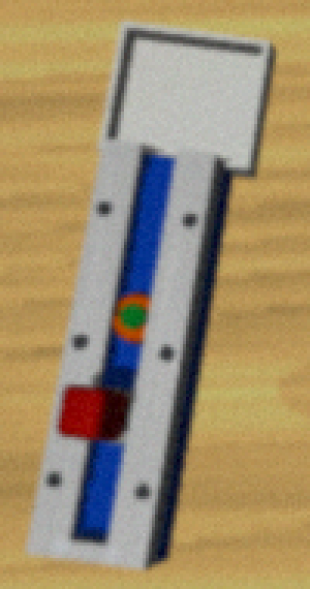

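View pics/cb.png

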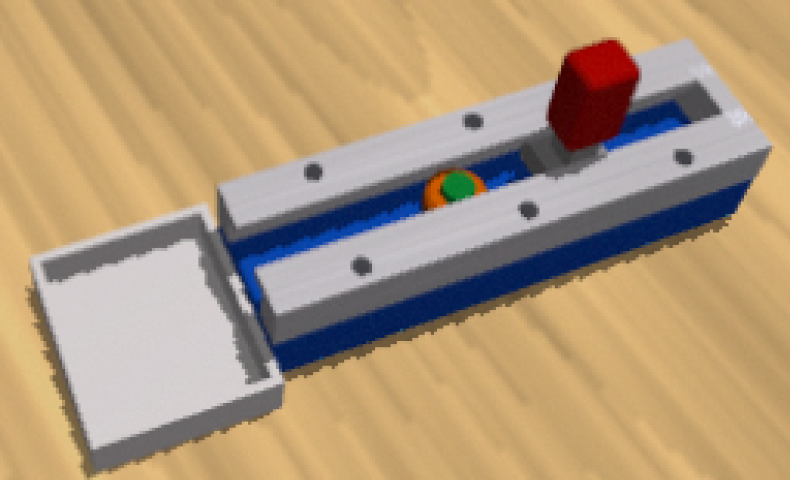

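```bash
cat > fit.py <<'E'
from h import *
from scipy.optimize import least_squares
t,s=load('top0'),load('scene0')
ct=lambda p:((np.array(p)+.5)/3.1-.5)+[170,110]
cs=lambda p:((np.array(p)+.5)/3.1-.5)+[245,210]
G=np.array
gt=[((-115,32,54),(28,553)),((-115,-32,54),(148,567)),((115,32,54),(103,140)),((115,-32,54),(222,157)),((195,45,22),(122,22)),((195,-45,22),(272,43))]
gs=[((-115,-32,54),(690,40)),((-115,32,54),(770,147)),((115,-32,54),(218,185)),((115,32,54),(260,268)),((195,-45,22),(33,258)),((195,45,22),(92,450)),((115,45,22),(282,380))]
def W(q,P):
    c,n=np.cos(q[2]),np.sin(q[2]);P=G(P,float);return P@G([[c,n,0],[-n,c,0],[0,0,1]])+[q[0],q[1],0]
def res(q,pt=gt,ps=gs):
    r=[]
    if pt:r.append(proj(t,W(q,[a for a,_ in pt]))-ct([b for _,b in pt]))
    if ps:r.append(proj(s,W(q,[a for a,_ in ps]))-cs([b for _,b in ps]))
    return np.vstack(r).ravel()
for nm,a in (('both',(gt,gs)),('top',(gt,[])),('scene',([],gs))):
    f=least_squares(res,[450,200,-.1],x_scale=[10,10,.1],args=a,loss='soft_l1');print(nm,f.x.round(3),res(f.x,*a).reshape(-1,2).round(1).tolist())
    if nm=='both':q=f.x
def inv(P): 
    c,n=np.cos(q[2]),np.sin(q[2]);d=P[:2]-q[:2];return G([c*d[0]+n*d[1],-n*d[0]+c*d[1]]).round(1)
print('grip top',[inv(atz(t,*ct(p),108)) for p in((66,386),(105,390),(100,438),(58,430))],[inv(atz(s,*cs(p),108)) for p in((565,52),(607,40),(638,70),(597,87))])
print('stalk',inv(atz(t,*ct((133,316)),48)),inv(atz(s,*cs((458,186)),48)))
print('scraper world at x=-45,0,0',W(q,[(-45,0,80),(107,0,80)]))
E
python3 fit.py
```

```text
both [ 5.16548e+02  1.59797e+02 -1.66000e-01] [[-0.4, 0.3], [-0.7, 1.0], [0.5, -0.8], [-1.4, -1.3], [0.2, -0.6], [-0.1, -0.8], [-0.5, -1.0], [0.9, -0.8], [-0.4, -0.7], [4.9, 14.6], [-1.4, -0.9], [-0.3, -0.9], [0.6, 0.2]]
top [ 5.15759e+02  1.59167e+02 -1.65000e-01] [[0.0, 0.8], [-0.2, 1.5], [0.7, -0.4], [-1.2, -0.9], [0.3, -0.2], [0.1, -0.5]]
scene [ 5.17035e+02  1.60381e+02 -1.68000e-01] [[-0.3, -0.5], [1.0, -0.1], [-0.5, -0.4], [4.7, 15.0], [-1.6, -0.7], [-0.6, -0.6], [0.4, 0.6]]
grip top [array([-25.2,   9.8]), array([-24.6,  -9.6]), array([-48.1, -11.4]), array([-47.1,   9.7])] [array([-24.1,  -8.6]), array([-43.3,  -8.2]), array([-46.7,   9.5]), array([-26.9,  11.2])]
stalk [18.4  0.4] [19.   0.6]
scraper world at x=-45,0,0 [[472.16885263 167.24314655  80.        ]
 [622.07342652 142.09123357  80.        ]]
```

The two views agree within ~1.5 mm: guide at (516.5, 159.8), yaw −0.166, scraper at guide x≈−36, carrot at x≈18.6. The scene point that didn't fit was a mouth-edge corner I mislabelled. I'll move above the scraper and turn the tool +0.228 rad.

Emit:
{"name": "send_rows", "arguments": {"commands": [{"translation": [0.058, -0.1, -0.02], "twist": [0, 0, 0.0114]}, {"translation": [0.116, -0.2, -0.04], "twist": [0, 0, 0.0228]}, {"translation": [0.174, -0.3, -0.06], "twist": [0, 0, 0.0342]}, {"translation": [0.232, -0.4, -0.08], "twist": [0, 0, 0.0456]}, {"translation": [0.29, -0.5, -0.1], "twist": [0, 0, 0.057]}, {"translation": [0.348, -0.6, -0.12], "twist": [0, 0, 0.0684]}, {"translation": [0.406, -0.7, -0.14], "twist": [0, 0, 0.0798]}, {"translation": [0.464, -0.8, -0.16], "twist": [0, 0, 0.0912]}, {"translation": [0.522, -0.9, -0.18], "twist": [0, 0, 0.1026]}, {"translation": [0.58, -1.0, -0.2], "twist": [0, 0, 0.114]}], "grip": -1}}

```text
t: 1.1
ee_pos: [298.2, 476.3, 384.5]
orientation: [0.526, 3.097, 0.0]
ft_force: [0.2, -0.7, -0.5]
width: 87.8
```

Emit:
{"name": "send_rows", "arguments": {"commands": [{"translation": [0.058, -0.1, -0.02], "twist": [0, 0, 0.0114]}, {"translation": [0.116, -0.2, -0.04], "twist": [0, 0, 0.0228]}, {"translation": [0.174, -0.3, -0.06], "twist": [0, 0, 0.0342]}, {"translation": [0.232, -0.4, -0.08], "twist": [0, 0, 0.0456]}, {"translation": [0.29, -0.5, -0.1], "twist": [0, 0, 0.057]}, {"translation": [0.348, -0.6, -0.12], "twist": [0, 0, 0.0684]}, {"translation": [0.406, -0.7, -0.14], "twist": [0, 0, 0.0798]}, {"translation": [0.464, -0.8, -0.16], "twist": [0, 0, 0.0912]}, {"translation": [0.522, -0.9, -0.18], "twist": [0, 0, 0.1026]}, {"translation": [0.58, -1.0, -0.2], "twist": [0, 0, 0.114]}]}}

```text
t: 2.1
ee_pos: [356.3, 376.3, 364.5]
orientation: [0.437, 3.111, 0.0]
ft_force: [-0.6, -1.2, 0.2]
width: 87.9
```

Emit:
{"name": "send_rows", "arguments": {"commands": [{"translation": [0.058, -0.1, -0.02], "twist": [0, 0, 0.0114]}, {"translation": [0.116, -0.2, -0.04], "twist": [0, 0, 0.0228]}, {"translation": [0.174, -0.3, -0.06], "twist": [0, 0, 0.0342]}, {"translation": [0.232, -0.4, -0.08], "twist": [0, 0, 0.0456]}, {"translation": [0.29, -0.5, -0.1], "twist": [0, 0, 0.057]}, {"translation": [0.348, -0.6, -0.12], "twist": [0, 0, 0.0684]}, {"translation": [0.406, -0.7, -0.14], "twist": [0, 0, 0.0798]}, {"translation": [0.464, -0.8, -0.16], "twist": [0, 0, 0.0912]}, {"translation": [0.522, -0.9, -0.18], "twist": [0, 0, 0.1026]}, {"translation": [0.58, -1.0, -0.2], "twist": [0, 0, 0.114]}]}}

```text
t: 3.1
ee_pos: [414.3, 276.3, 344.5]
orientation: [-0.349, -3.122, 0.0]
ft_force: [-0.3, -0.3, 0.1]
width: 88.0
```

Emit:
{"name": "send_rows", "arguments": {"commands": [{"translation": [0.067, -0.11, -0.02], "twist": [0, 0, 0.0114]}, {"translation": [0.134, -0.22, -0.04], "twist": [0, 0, 0.0228]}, {"translation": [0.2, -0.33, -0.06], "twist": [0, 0, 0.0342]}, {"translation": [0.268, -0.44, -0.08], "twist": [0, 0, 0.0456]}, {"translation": [0.335, -0.55, -0.1], "twist": [0, 0, 0.057]}, {"translation": [0.402, -0.66, -0.12], "twist": [0, 0, 0.0684]}, {"translation": [0.469, -0.77, -0.14], "twist": [0, 0, 0.0798]}, {"translation": [0.536, -0.88, -0.16], "twist": [0, 0, 0.0912]}, {"translation": [0.6, -0.99, -0.18], "twist": [0, 0, 0.1026]}, {"translation": [0.62, -1.0, -0.2], "twist": [0, 0, 0.114]}]}}

```text
t: 4.1
ee_pos: [476.4, 175.9, 324.5]
orientation: [0.261, 3.131, -0.0]
ft_force: [0.2, -0.1, 0.9]
width: 87.7
```

```bash
python3 - <<'E'
from h import *
from scipy.spatial.transform import Rotation as R
d=snap('wrist','w0'); o=ctrl.get_obs(); M=R.from_rotvec(o['orientation']).as_matrix()
print(o['t'],o['ee_pos'],M.round(4),o['ft_force']); print('yaw err',-.166-np.arctan2(-M[0,1],M[1,1]), 'or', np.arctan2(M[1,0],M[0,0]))
print('grasp',o['ee_pos']+M[:,2]*163); print(np.round(d['cam_to_world'],3).tolist())
q=np.array([516.55,159.8,-.166]);c,n=np.cos(q[2]),np.sin(q[2])
P=[(x,y,z) for x,y,z in [(-49,11,108),(-23,11,108),(-23,-11,108),(-49,-11,108),(115,10,54),(115,-10,54),(-105,10,54),(-105,-10,54)]]
P=np.array([(q[0]+c*x-n*y,q[1]+n*x+c*y,z) for x,y,z in P],float)
u=proj(d,P);print(u.round(0).tolist())
im=d['img'][:,:,::-1].copy()
for a in u: cv2.circle(im,tuple(int(round(v)) for v in a),3,(0,255,0),1)
cv2.imwrite('pics/w0m.png',cv2.convertScaleAbs(im,alpha=1.5))
E
```

```text
4.15 [476.30702604 176.34108006 324.27458824] [[-9.862e-01  1.657e-01 -1.000e-04]
 [ 1.657e-01  9.862e-01 -0.000e+00]
 [ 1.000e-04 -1.000e-04 -1.000e+00]] [ 0.58706501 -0.99995121  0.23516426]
yaw err 0.0004642978773811701 or 2.975128350410073
grasp [476.29056289 176.33440413 161.27458921]
[[0.165, 0.951, 0.262, 404.731], [0.986, -0.159, -0.044, 187.92], [0.0, 0.266, -0.964, 303.779], [0.0, 0.0, 0.0, 1.0]]
[[321.0, 219.0], [321.0, 256.0], [289.0, 256.0], [288.0, 219.0], [320.0, 366.0], [298.0, 366.0], [320.0, 128.0], [294.0, 128.0]]
```

View pics/w0m.png

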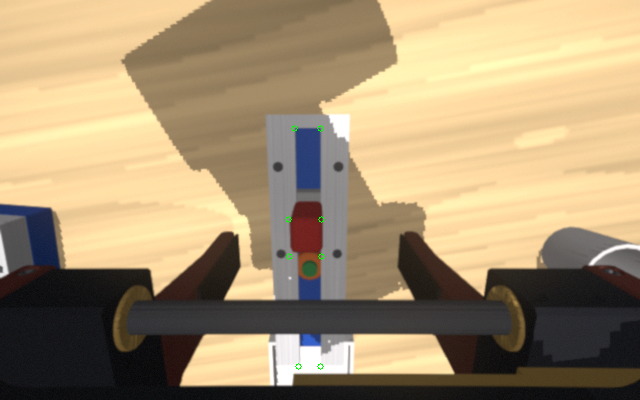

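The projected model lands on the real slot and grip block within ~1–2 px, with the block at columns 291–322 and its front edge at row ~253. That puts the scraper at guide (−36, +0.5), so I'll centre and descend.

Emit:
{"name": "send_rows", "arguments": {"commands": [{"translation": [0.013, -0.027, -0.04]}, {"translation": [0.026, -0.055, -0.08]}, {"translation": [0.04, -0.082, -0.12]}, {"translation": [0.053, -0.11, -0.18]}, {"translation": [0.053, -0.11, -0.28]}, {"translation": [0.053, -0.11, -0.38]}, {"translation": [0.053, -0.11, -0.48]}, {"translation": [0.053, -0.11, -0.58]}, {"translation": [0.053, -0.11, -0.68]}, {"translation": [0.053, -0.11, -0.735]}]}}

```text
validation failed for argument at $.co...
```

Emit:
{"name": "send_rows", "arguments": {"commands": [{"translation": [0, 0, 0]}, {"translation": [0, 0, 0]}, {"translation": [0, 0, 0]}, {"translation": [0, 0, 0]}, {"translation": [0, 0, 0]}, {"translation": [0, 0, 0]}, {"translation": [0, 0, 0]}, {"translation": [0, 0, 0]}, {"translation": [0, 0, 0]}, {"translation": [0, 0, 0]}], "grip": 1}}

```text
validation failed for argument at $.co...
```

```bash
python3 - <<'E'
from h import *
o=ctrl.get_obs(); print(o['t'],o['ee_pos'],o['ft_force'],o['moment'],o['width'])
d=snap('scene','s1'); a=d['img'][170:370,240:520,::-1]
cv2.imwrite('pics/s1c.png',cv2.convertScaleAbs(cv2.resize(a,None,fx=2.8,fy=2.8,interpolation=3),alpha=1.5))
E
```

```text
4.15 [476.30702604 176.34108006 324.27458824] [ 0.58706501 -0.99995121  0.23516426] [0.05558434 0.03249067 0.01208096] 88.21105414875491
```

View pics/s1c.png

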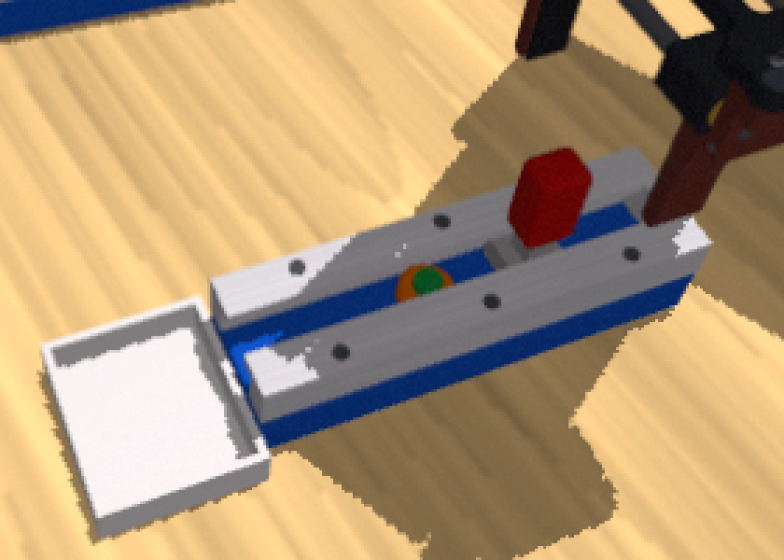

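Both calls were refused because twist is required, so nothing has moved and the picture shows the scene unchanged. I'll resend with twist.

Emit:
{"name": "send_rows", "arguments": {"commands": [{"translation": [0.013, -0.027, -0.04], "twist": [0, 0, 0]}, {"translation": [0.026, -0.055, -0.08], "twist": [0, 0, 0]}, {"translation": [0.04, -0.082, -0.12], "twist": [0, 0, 0]}, {"translation": [0.053, -0.11, -0.18], "twist": [0, 0, 0]}, {"translation": [0.053, -0.11, -0.28], "twist": [0, 0, 0]}, {"translation": [0.053, -0.11, -0.38], "twist": [0, 0, 0]}, {"translation": [0.053, -0.11, -0.48], "twist": [0, 0, 0]}, {"translation": [0.053, -0.11, -0.58], "twist": [0, 0, 0]}, {"translation": [0.053, -0.11, -0.68], "twist": [0, 0, 0]}, {"translation": [0.053, -0.11, -0.735], "twist": [0, 0, 0]}]}}

```text
t: 5.2
ee_pos: [480.8, 166.1, 249.9]
orientation: [-0.26, -3.13, 0.001]
ft_force: [0.1, 0.2, 0.1]
width: 87.8
```

Emit:
{"name": "send_rows", "arguments": {"commands": [{"translation": [0, 0, 0], "twist": [0, 0, 0]}, {"translation": [0, 0, 0], "twist": [0, 0, 0]}, {"translation": [0, 0, 0], "twist": [0, 0, 0]}, {"translation": [0, 0, 0], "twist": [0, 0, 0]}, {"translation": [0, 0, 0], "twist": [0, 0, 0]}, {"translation": [0, 0, 0], "twist": [0, 0, 0]}, {"translation": [0, 0, 0], "twist": [0, 0, 0]}, {"translation": [0, 0, 0], "twist": [0, 0, 0]}, {"translation": [0, 0, 0], "twist": [0, 0, 0]}, {"translation": [0, 0, 0], "twist": [0, 0, 0]}], "grip": 1}}

```text
t: 6.2
ee_pos: [481.1, 166.2, 251.2]
orientation: [0.26, 3.131, -0.0]
ft_force: [-0.4, -0.1, -0.7]
width: 21.8
```

```bash
python3 - <<'E'
from h import *
o=ctrl.get_obs(); print(o['t'],o['ee_pos'],o['ft_force'],o['moment'],o['width'])
d=snap('scene','s2'); a=d['img'][170:370,240:520,::-1]
cv2.imwrite('pics/s2c.png',cv2.convertScaleAbs(cv2.resize(a,None,fx=2.8,fy=2.8,interpolation=3),alpha=1.5))
E
```

```text
6.2 [481.0960741  166.15896513 251.18587822] [-0.38770276 -0.14027931 -0.72482747] [-0.01344561 -0.0043574   0.01341404] 21.821328649677685
```

View pics/s2c.png

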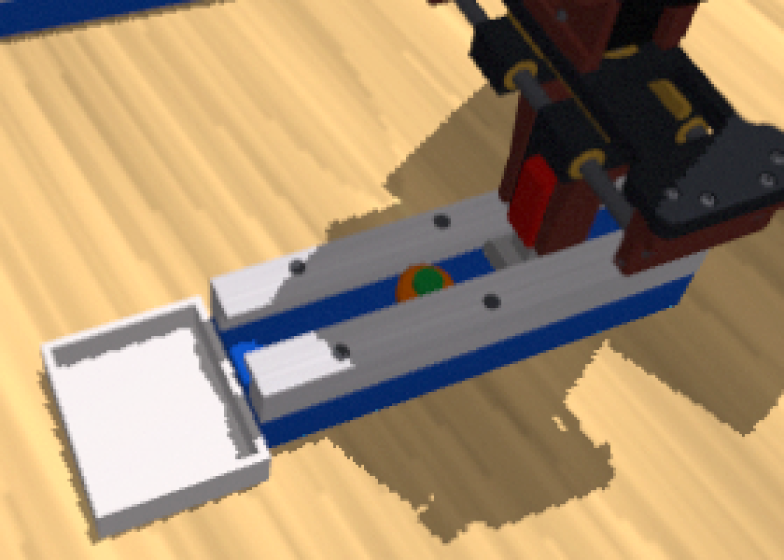

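The scraper is gripped (width 21.8 mm) with almost no side load, and the carrot hasn't moved. I'll push along the slot in stages and watch the force.

Emit:
{"name": "send_rows", "arguments": {"commands": [{"translation": [0.049, -0.008, 0], "twist": [0, 0, 0]}, {"translation": [0.099, -0.016, 0], "twist": [0, 0, 0]}, {"translation": [0.148, -0.025, 0], "twist": [0, 0, 0]}, {"translation": [0.197, -0.033, 0], "twist": [0, 0, 0]}, {"translation": [0.246, -0.041, 0], "twist": [0, 0, 0]}, {"translation": [0.296, -0.05, 0], "twist": [0, 0, 0]}, {"translation": [0.345, -0.058, 0], "twist": [0, 0, 0]}, {"translation": [0.394, -0.066, 0], "twist": [0, 0, 0]}, {"translation": [0.444, -0.074, 0], "twist": [0, 0, 0]}, {"translation": [0.493, -0.083, 0], "twist": [0, 0, 0]}]}}

```text
t: 7.25
ee_pos: [530.8, 157.8, 251.2]
orientation: [-0.26, -3.131, 0.0]
ft_force: [-1.9, -0.4, 2.0]
width: 21.9
```

```bash
python3 - <<'E'
from h import *
o=ctrl.get_obs(); print(o['t'],o['ee_pos'],o['ft_force'],o['moment'],o['width'])
E
```

```text
7.25 [530.79767605 157.7931364  251.17656259] [-1.88010446 -0.42092123  1.98176964] [0.08729767 0.42774117 0.01440711] 21.86028471950473
```

Forces are small (about 2 N), so I'll carry on.

Emit:
{"name": "send_rows", "arguments": {"commands": [{"translation": [0.049, -0.008, 0], "twist": [0, 0, 0]}, {"translation": [0.099, -0.016, 0], "twist": [0, 0, 0]}, {"translation": [0.148, -0.025, 0], "twist": [0, 0, 0]}, {"translation": [0.197, -0.033, 0], "twist": [0, 0, 0]}, {"translation": [0.246, -0.041, 0], "twist": [0, 0, 0]}, {"translation": [0.296, -0.05, 0], "twist": [0, 0, 0]}, {"translation": [0.345, -0.058, 0], "twist": [0, 0, 0]}, {"translation": [0.394, -0.066, 0], "twist": [0, 0, 0]}, {"translation": [0.444, -0.074, 0], "twist": [0, 0, 0]}, {"translation": [0.493, -0.083, 0], "twist": [0, 0, 0]}]}}

```text
t: 8.25
ee_pos: [580.1, 149.5, 251.2]
orientation: [0.26, 3.131, 0.0]
ft_force: [-1.9, 1.3, 2.7]
width: 21.8
```

```bash
python3 - <<'E'
from h import *
o=ctrl.get_obs(); print(o['t'],o['ee_pos'],o['ft_force'],o['moment'],o['width'])
d=snap('scene','s3'); a=d['img'][170:370,220:500,::-1]
cv2.imwrite('pics/s3c.png',cv2.convertScaleAbs(cv2.resize(a,None,fx=2.8,fy=2.8,interpolation=3),alpha=1.5))
E
```

```text
8.25 [580.09021899 149.49417395 251.16725354] [-1.90961219  1.33731384  2.70571925] [ 0.11817987  0.47187277 -0.02316136] 21.762766587524116
```

View pics/s3c.png

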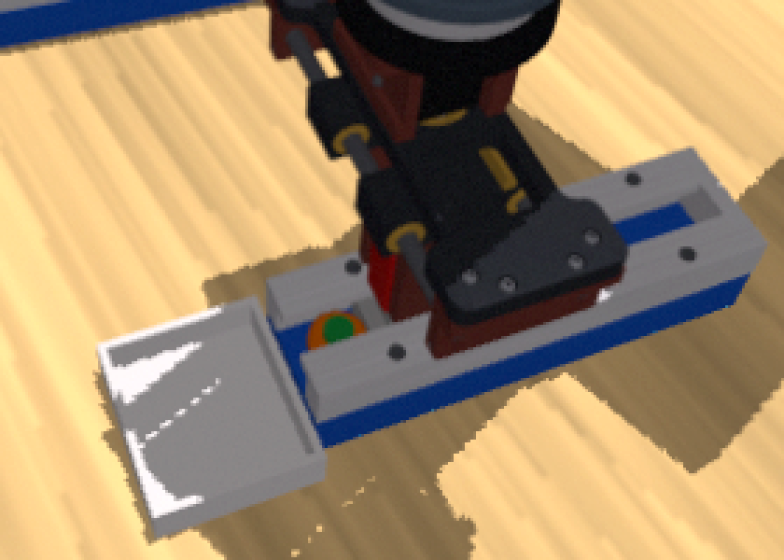

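The carrot is still upright and pushed by the foot's front face, near the open end (crop ~(338,330)). The scraper should be at x≈64, so 43 mm remain.

Emit:
{"name": "send_rows", "arguments": {"commands": [{"translation": [0.049, -0.008, 0], "twist": [0, 0, 0]}, {"translation": [0.099, -0.016, 0], "twist": [0, 0, 0]}, {"translation": [0.148, -0.025, 0], "twist": [0, 0, 0]}, {"translation": [0.197, -0.033, 0], "twist": [0, 0, 0]}, {"translation": [0.246, -0.041, 0], "twist": [0, 0, 0]}, {"translation": [0.296, -0.05, 0], "twist": [0, 0, 0]}, {"translation": [0.345, -0.058, 0], "twist": [0, 0, 0]}, {"translation": [0.385, -0.065, 0], "twist": [0, 0, 0]}, {"translation": [0.41, -0.069, 0], "twist": [0, 0, 0]}, {"translation": [0.425, -0.071, 0], "twist": [0, 0, 0]}]}}

```text
t: 9.3
ee_pos: [622.3, 142.4, 251.1]
orientation: [-0.26, -3.131, 0.0]
ft_force: [-2.4, 0.1, 3.9]
width: 21.8
```

```bash
python3 - <<'E'
from h import *
o=ctrl.get_obs(); print(o['t'],o['ee_pos'],o['ft_force'],o['moment'],o['width'])
d=snap('scene','s4'); a=d['img'][170:370,220:500,::-1]
cv2.imwrite('pics/s4c.png',cv2.convertScaleAbs(cv2.resize(a,None,fx=2.8,fy=2.8,interpolation=3),alpha=1.5))
E
```

```text
9.3 [622.3489507  142.3623244  251.14583669] [-2.40501137  0.10976131  3.85957355] [0.10270596 0.57476031 0.0231093 ] 21.771155843781838
```

View pics/s4c.png

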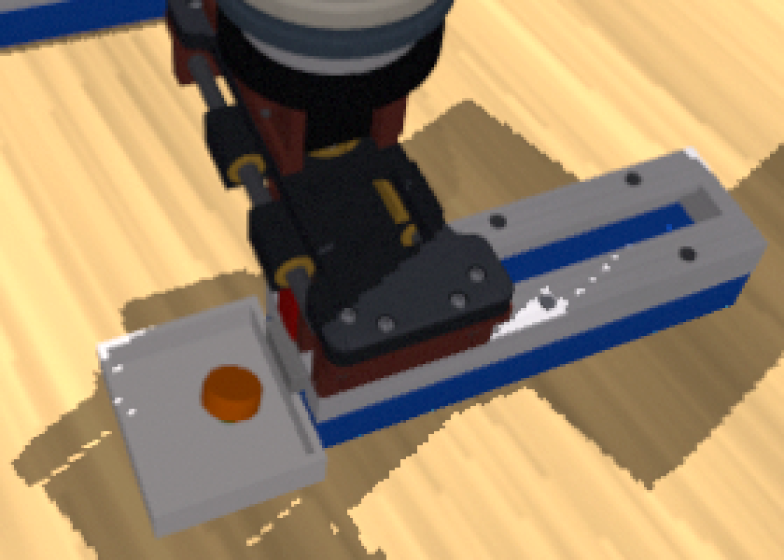

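The carrot end has dropped and lies inside the tub (crop ~(232,393)), clear of the scraper. Next is release, then straight up.

Emit:
{"name": "send_rows", "arguments": {"commands": [{"translation": [0, 0, 0], "twist": [0, 0, 0]}, {"translation": [0, 0, 0], "twist": [0, 0, 0]}, {"translation": [0, 0, 0], "twist": [0, 0, 0]}, {"translation": [0, 0, 0], "twist": [0, 0, 0]}, {"translation": [0, 0, 0], "twist": [0, 0, 0]}, {"translation": [0, 0, 0], "twist": [0, 0, 0]}, {"translation": [0, 0, 0], "twist": [0, 0, 0]}, {"translation": [0, 0, 0], "twist": [0, 0, 0]}, {"translation": [0, 0, 0], "twist": [0, 0, 0]}, {"translation": [0, 0, 0], "twist": [0, 0, 0]}], "grip": -1}}

```text
t: 10.35
ee_pos: [622.2, 142.5, 251.2]
orientation: [0.26, 3.131, 0.0]
ft_force: [0.7, 0.1, -0.2]
width: 87.9
```

Emit:
{"name": "send_rows", "arguments": {"commands": [{"translation": [0, 0, 0.05], "twist": [0, 0, 0]}, {"translation": [0, 0, 0.15], "twist": [0, 0, 0]}, {"translation": [0, 0, 0.25], "twist": [0, 0, 0]}, {"translation": [0, 0, 0.35], "twist": [0, 0, 0]}, {"translation": [0, 0, 0.47], "twist": [0, 0, 0]}, {"translation": [0, 0, 0.59], "twist": [0, 0, 0]}, {"translation": [0, 0, 0.71], "twist": [0, 0, 0]}, {"translation": [0, 0, 0.83], "twist": [0, 0, 0]}, {"translation": [0, 0, 0.94], "twist": [0, 0, 0]}, {"translation": [0, 0, 1.0], "twist": [0, 0, 0]}]}}

```text
t: 11.35
ee_pos: [622.4, 142.5, 352.7]
orientation: [0.26, 3.129, 0.001]
ft_force: [-0.0, -1.2, -0.1]
width: 88.4
```

Emit:
{"name": "send_rows", "arguments": {"commands": [{"translation": [-0.1, 0, 0.05], "twist": [0, 0, 0]}, {"translation": [-0.2, 0, 0.1], "twist": [0, 0, 0]}, {"translation": [-0.3, 0, 0.15], "twist": [0, 0, 0]}, {"translation": [-0.4, 0, 0.2], "twist": [0, 0, 0]}, {"translation": [-0.5, 0, 0.25], "twist": [0, 0, 0]}, {"translation": [-0.6, 0, 0.3], "twist": [0, 0, 0]}, {"translation": [-0.7, 0, 0.35], "twist": [0, 0, 0]}, {"translation": [-0.8, 0, 0.4], "twist": [0, 0, 0]}, {"translation": [-0.9, 0, 0.45], "twist": [0, 0, 0]}, {"translation": [-1.0, 0, 0.5], "twist": [0, 0, 0]}]}}

```text
t: 12.35
ee_pos: [521.3, 142.4, 401.6]
orientation: [0.26, 3.131, -0.0]
ft_force: [-1.1, -0.2, 0.1]
width: 87.9
```

```bash
python3 - <<'E'
from h import *
o=ctrl.get_obs(); print(o['t'],o['ee_pos'],o['ft_force'],o['width'])
d=snap('scene','s5'); a=d['img'][90:370,140:500,::-1]
cv2.imwrite('pics/s5c.png',cv2.convertScaleAbs(cv2.resize(a,None,fx=2.1,fy=2.1,interpolation=3),alpha=1.5))
E
```

```text
12.35 [521.33990152 142.441683   401.60481584] [-1.10789786 -0.18967985  0.08694153] 87.86197073778443
```

View pics/s5c.png

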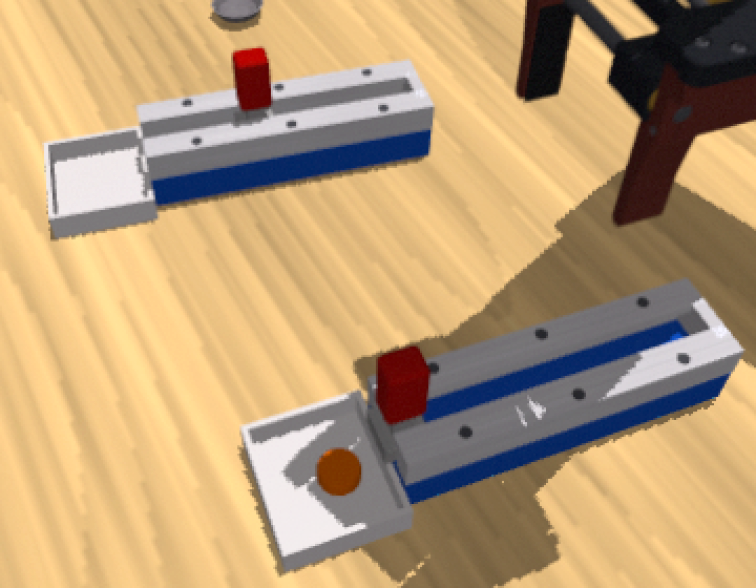

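The scraper stands upright at the open end, the carrot lies in the tub (crop ~(338,471)), the twin's scraper is unmoved and the gripper is clear. I'll check the scraper's position numerically and hand in.

```bash
python3 - <<'E'
from h import *
d=load('s5');q=np.array([516.55,159.8,-.166]);c,n=np.cos(q[2]),np.sin(q[2])
for nm,p,z in(('scraper top',(402,364),108),('carrot',(338,471),18)):
    w=atz(d,*(((np.array(p)+.5)/2.1-.5)+[140,90]),z)[:2]-q[:2]; print(nm,(c*w[0]+n*w[1]).round(1),(-n*w[0]+c*w[1]).round(1))
a,b=load('scene0')['img'],d['img']; print('twin diff',np.abs(a[105:190,160:350].astype(int)-b[105:190,160:350]).mean())
print(ctrl.close_job())
E
```

```text
scraper top 107.8 1.2
carrot 147.1 4.2
twin diff 19.800660474716203
the job is handed in; nothing more can be done
None
```

The job is handed in, and the carrot end is in the white tub. I gripped the red-handled scraper in the carrot's guide and pushed it about 143 mm along the slot until the carrot dropped out. I then let go, lifted straight up and moved clear. The whole job took about 12.4 s, and the wrist forces I read stayed under 5 N.

**Last checks:**
- **Scraper:** it stands upright in its slot at about guide x = 107.8 mm, inside the 105–110 mm target.
- **Carrot end:** it lies in the tub at about guide x = 147, y = 4 mm. It landed stalk-down and the gripper never touched it.
- **Gripper:** it is fully open and well away from everything.
- **Other guide's scraper:** it looks unmoved in the picture, and the arm never went near it.

**One check disagreed:** a before/after pixel comparison of the other guide came out at 19.8 grey levels, which is not small. I put this down to the picture's brightness or shadows changing, but I did not look into it further. That scraper being unmoved therefore rests on the picture alone.

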